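# Weigh out a charge of glass with a two-handled hod

## Task

Weigh out the glass charge: draw the hod out from under the stone shelf by its bridge handle, set it down flat on the bench clear of the shelf and let go, then take it again by its rear handle. Pour all six glass balls into the hanging scale pan so that the pan sinks onto its stop, and finally stand the empty hod flat on the bench again. Leave the other things on the bench where they are.

Things in the scene. Friction and masses are not known exactly. Their poses are not given: they have to be found in the camera images.
- hod_center (a point): Steel hod: open-topped two-handled scoop standing flat, 200 mm long over all, 0.22 kg, holding the balls. Body 120 long (its x), 104 wide (y), 40 high, walls and floor 4 mm. This point: middle of the body, 20 mm above its underside. x points out of the open mouth, z up. It starts with the rear handle parked under the shelf and the mouth towards the robot.
- hod_lip (a point): Middle of the bottom front edge of the hod's mouth, level with its underside, 60 mm ahead of hod_center. No wall here: inside, the floor ramps up from 4 mm (50 mm behind this point) to about 18 mm at the mouth. Balls stay in while the hod is level and all roll out when it is pitched mouth-down by 35 to 45 degrees. Axes as the hod's.
- hod_bridge (a point): Centre of the hod's bridge handle: a flat-sided bar 12 x 12 mm, along the hod's y, arching from side wall to side wall 91 mm above the hod's underside, 20 mm behind the middle of the body (near the loaded centre of mass). Balls pass below it. Axes as the hod's.
- hod_handle (a point): Centre of the hod's rear handle: a straight flat-sided bar 80 long (along the hod's x), 16 wide (y), 18 high, its middle 40 mm above the hod's underside and 100 mm behind the middle of the body. The bar runs from the back wall (x = -60) to x = -140. Axes as the hod's.
- shelf: Fixed low plywood shelf with marble slabs on it, 190 mm wide (y). The roof spans x = 85 to 195 mm of its frame, underside 70, slab top 115 mm above the bench; two cheeks below leave a gap 134 wide, open to -x. Origin on the bench, about under the parked hod's middle; x points in under the roof. Draw the hod out along -x, lifted at most 15 mm until its handle is clear.
- scale: Fixed spring scale: base 300 (x) by 170 (y) by 12 mm; posts at x = -132 and +132, 253 high, with arms inwards and spring tubes at x = -100 and +100 (22 thick, from 155 mm up), from which the pan hangs on thin rods. The pan can be reached from its +y and -y sides and from above. Origin on the bench below the pan's middle, z up.
- pan (a joint): How far the pan has sunk, m: 0 = up (empty), 0.025 = on the hard stop. One ball does not move it; two start it down; five put it on the stop.
- pan_in (a point): Middle of the pan's inner floor. Square aluminium pan, 170 x 170 mm outside, walls 4 mm thick and rising 44 mm above the inner floor, floor 4 mm; its edges lie along the scale's x and y. Empty, the rim is 92 mm above the bench.
- ball1_center (a point): Centre of one of six alike green glass casting balls, 30 mm across, about 35 g, lying in the hod.
- ball2_center (a point): Centre of one of six alike green glass casting balls, 30 mm across, about 35 g, lying in the hod.
- ball3_center (a point): Centre of one of six alike green glass casting balls, 30 mm across, about 35 g, lying in the hod.
- ball4_center (a point): Centre of one of six alike green glass casting balls, 30 mm across, about 35 g, lying in the hod.
- ball5_center (a point): Centre of one of six alike green glass casting balls, 30 mm across, about 35 g, lying in the hod.
- ball6_center (a point): Centre of one of six alike green glass casting balls, 30 mm across, about 35 g, lying in the hod.
- jar_mid (a point): Bystander: glass jar, 60 mm across, 70 high; half-way up. Leave alone.
- stone_mid (a point): Bystander: marble offcut 60 x 75 x 50 mm high; its centre. Leave alone.
- mallet: Bystander: hammer lying on the bench; origin at its middle, underside; handle to -x. Leave alone.
- spatula: Bystander: spatula lying on the bench; origin at its middle, underside; handle to -x. Leave alone.
- cup_mid (a point): Bystander: white mug, 76 mm across, 85 high, handle at its +y; half-way up. Leave alone.
- bottle_mid (a point): Bystander: white plastic bottle, 64 mm across, 170 high; half-way up. Leave alone.
Not all that is in view belongs to the job. Leave any purple look-alike of the part that bears hod_center alone.

How it is judged:
By the outcome, as a careful person would: the job done as asked, in the order asked, and still so for the second after the job is handed in, with the robot touching nothing.
It also fails if it takes over 72 s, if anything falls off the work surface, if the arm or the gripper's body presses on something with over 40 N, if the wrist force passes 120 N, or if a joint passes its speed limit or range.

## Robot

A 7-joint arm with a two-finger parallel gripper is mounted at the origin on the work surface. World frame = base frame: x ahead of the robot, y to its left, z up, the work surface at z = 0. Lengths are in m, angles in rad, forces in N, time in s.
With the tool pointing down it reaches from about 0.425 to 0.875 m from the base axis. Payload 4.7 kg.
Tool frame: the origin (TCP) lies between the finger pads; the fingertips stand 14 mm ahead of it and the grasp point (between the pads) lies 5 mm behind it; z points along the fingers, y is the line along which they close (so a half turn about z gives the same grasp; the last joint's range is limited). The gripper opens to 87 mm and grips with 3 to 60 N. Pads are 19 mm wide; open, the fingers measure 117 mm over their backs; the gripper's body (75 mm by 190 mm) begins 51 mm behind the grasp point.
Start: joints at [-1.092, 0.321, -0.07, 1.45, 0.023, 1.371, -0.057], TCP at [0.291, 0.581, 0.237] pointing down, gripper open.
Joint ranges: [-2.86, 2.86], [-0.3, 2.09], [-1.38, 1.24], [0.06, 2.45], [-1.56, 4.7], [0.09, 2.05], [-2.69, 2.69]. Speed limits (rad/s): [2.57, 2.57, 3.14, 3.14, 3.14, 3.14, 3.14].

## Interface

Orientations are given as a rotation vector (axis times angle).
In Python, from bench import ctrl gives the robot as it stands.
- The arm moves only by the shell command python3 -m inch 'ROWS' [OPENING] [FORCE]. ROWS is JSON, a list of rows, each a list of 6 numbers: the shift along the world's x, y, z in mm, then the turn, a rotation vector about the world's x, y, z in degrees. In form: [[tx, ty, tz, rx, ry, rz], ...]. A call has 1 to 20 rows; each row is the pose to reach, as a shift and turn from the pose commanded when the call began; what a row does not reach only later rows make up. A row lasts 1/8 s, in which the tool goes at most 62.5 mm and 10.7 degrees, less where a joint would pass 70% of its speed; a pose out of reach is approached as far as the arm can. A call with a gripper value outside its range is refused whole. OPENING is the finger opening in mm, from 0 to 87, set as the call begins (- or left out, the last holds). The fingers move at their own pace and stop on an object; FORCE is the grip in N (left out, the last holds). Time passes only in rows, so rows that repeat a pose let the fingers close. It gives the time, the measured TCP pose, the force, the opening and the grip force at its end, in the units of the state.
- ctrl.get_state(): the state, without advancing time (a new reading comes with each control period).
- ctrl.get_image(name): name is "scene" or "top" or "wrist"; returns (picture, depth): 420x560x3 uint8, red, green, blue; 420x560 float32, m along the optical axis (not along the pixel's ray), 0 where there is no reading.
- ctrl.camera_params(name): a dict with "mtx" (3x3 intrinsics, pixels), "T" (4x4, takes a point from camera to world coordinates). Camera axes: x right, y down, z forward; pixel columns grow to the right and rows downward; lengths in m; the calibration is good to about 2 mm. A picture is of the moment at which its call begins: read the wrist's pose just before it. camera_params takes no time and is no camera call; for the wrist camera it gives the pose at the moment of the call.
- ctrl.close_job(): hands the job in; it is judged then, once.
The state is a dict: "time": time; "joint_positions": joint angles; "qd": joint speeds; "joint_torque": joint torques, N m; "position": TCP position; "tool_rot": TCP orientation; "ft_force": force on the tool from outside, world axes, zero at the start; "torque": the same for the moment, N m; "grip_width": opening from 0.0 (shut) to 1.0 (fully open); "grip_force": force on a finger pad.
Only numpy, scipy, OpenCV 4.12 (cv2) and the standard library are available. Lean on these libraries where they do the work, as an engineer would, in place of code of your own. Each camera call takes 0.05 s, during which the arm holds its last target. There are 200 camera calls.

## Working session

There is one attempt and no reset: what is moved stays moved. The work goes in short steps, Python scripts to look and compute and a shell command to move; the robot and the scene stay as the last step left them, time stands still between calls to the robot, and variables do not carry over. Pictures are saved under pics/ and viewed, at most 11 in all, crops included, and the job is handed in when it is done.

```bash
ls; mkdir -p pics; python3 - <<'E'
from bench import ctrl
import cv2,numpy as np
s=ctrl.get_state();print(s)
for n in("scene","top"):
    im,d=ctrl.get_image(n);p=ctrl.camera_params(n)
    np.savez(f"pics/{n}0.npz",im=im,d=d,K=p["mtx"],T=p["T"]);cv2.imwrite(f"pics/{n}0.png",im[:,:,::-1]);print(n,p["mtx"],p["T"])
E
```

```text
pics
{'time': 0.0, 'joint_positions': array([-1.09189777,  0.32182698, -0.07007266,  1.4516618 ,  0.02259108,
        1.37082063, -0.05688698]), 'qd': array([-1.63865195e-03, -4.21897307e-04,  1.24971924e-04, -1.63051239e-03,
        1.76482570e-04, -9.63842902e-05, -1.37036627e-04]), 'joint_torque': array([-7.46390360e-04, -4.91277838e+01, -4.04345104e-01, -3.12532496e+01,
       -6.39301445e-02,  4.36713675e-02,  1.77364564e-04]), 'position': array([0.2911678 , 0.58054456, 0.23546545]), 'tool_rot': array([-7.23422086e-01, -3.05680265e+00,  2.98043813e-03]), 'ft_force': array([ 0.02688283,  0.17727785, -0.07817258]), 'torque': array([ 0.00278232, -0.04206049,  0.01643272]), 'grip_force': 0.0, 'grip_width': 1.000207368494272}
scene [[473.76506103   0.         281.86898955]
 [  0.         473.76506103 207.55287309]
 [  0.           0.           1.        ]] [[ 0.86891637  0.33155117 -0.36750259  1.01124097]
 [ 0.49463636 -0.60847067  0.6205629  -0.87721385]
 [-0.01786619 -0.72099741 -0.69270739  1.01750246]
 [ 0.          0.          0.          1.        ]]
top [[528.22409661   0.         293.10789872]
 [  0.         528.22409661 211.19140231]
 [  0.           0.           1.        ]] [[-2.27908950e-02 -9.97840071e-01  6.16098093e-02  4.30579325e-01]
 [-9.99737791e-01  2.28843047e-02  8.10864609e-04 -1.57977398e-02]
 [-2.21901085e-03 -6.15751744e-02 -9.98099982e-01  1.65985121e+00]
 [ 0.00000000e+00  0.00000000e+00  0.00000000e+00  1.00000000e+00]]
```

View pics/top0.png

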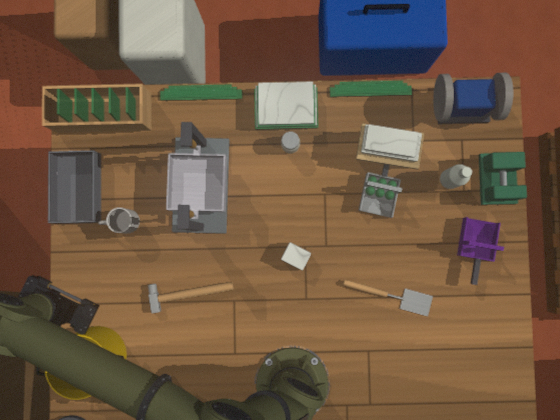

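View pics/scene0.png

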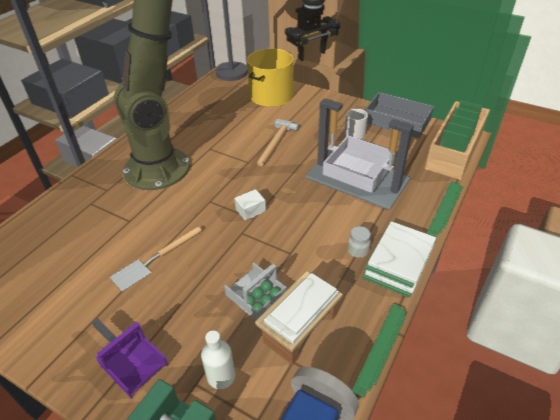

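The top view shows two candidates: the grey steel hod with green balls at (380,195), its rear under the shelf slab at (390,145), and the purple look-alike at (480,240). The steel one fits, since it holds the balls and is parked at the shelf. The scale is at (197,185), the jar at (290,142), the stone at (296,257) and the bottle at (457,177).

```bash
cat > h.py <<'E'
import numpy as np,cv2
def load(n):
    f=np.load(n);return f["im"],f["d"],f["K"],f["T"]
def cloud(d,K,T):
    v,u=np.mgrid[:d.shape[0],:d.shape[1]]
    P=np.stack([(u-K[0,2])/K[0,0]*d,(v-K[1,2])/K[1,1]*d,d],-1)
    P=P@T[:3,:3].T+T[:3,3];P[d<=0]=np.nan;return P
def grab(ctrl,n,tag):
    p=ctrl.camera_params(n);im,d=ctrl.get_image(n)
    np.savez(f"pics/{n}{tag}.npz",im=im,d=d,K=p["mtx"],T=p["T"]);return im,cloud(d,p["mtx"],p["T"])
def rect(P,m):
    Q=P[m][:,:2];(c,s,a)=cv2.minAreaRect((Q*1000).astype(np.float32));return np.round(c,1),np.round(s,1),round(a,1),m.sum(),np.round(np.nanmedian(P[m][:,2])*1000,1)
E
python3 - <<'E'
from h import *
im,d,K,T=load("pics/top0.npz");P=cloud(d,K,T);z=P[...,2]
def box(u0,u1,v0,v1):
    m=np.zeros(z.shape,bool);m[v0:v1,u0:u1]=1;return m
print("bridge",rect(P,box(355,405,165,220)&(z>.085)&(z<.105)))
print("hod>25",rect(P,box(355,405,165,220)&(z>.03)&(z<.085)))
print("shelf",rect(P,box(345,435,115,172)&(z>.105)))
print("roof ply",rect(P,box(345,435,115,172)&(z>.06)))
print("panrim",rect(P,box(160,235,150,220)&(z>.075)&(z<.1)))
print("base",rect(P,box(160,235,130,240)&(z>.006)&(z<.02)))
print("post",rect(P,box(160,235,115,240)&(z>.22)))
for n,b in dict(jar=(270,310,125,155),stone=(278,315,240,275),cup=(95,145,200,240),bottle=(435,475,160,192),spat=(340,435,278,318),mallet=(140,240,280,315)).items():
    print(n,rect(P,box(*b)&(z>.012)))
hsv=cv2.cvtColor(im,cv2.COLOR_RGB2HSV);g=box(355,405,165,220)&(cv2.inRange(hsv,(45,60,20),(90,255,255))>0)
print("balls",rect(P,g))
cv2.imwrite("pics/crop1.png",cv2.resize(im[110:225,340:440,::-1],None,fx=5,fy=5,interpolation=2))
E
```

```text
bridge (array([ 624. , -292.2]), array([104.9,  82.3]), 82.9, np.int64(161), np.float64(96.6))
hod>25 (array([ 592.9, -287.8]), array([104.7, 155.9]), 76.3, np.int64(457), np.float64(37.5))
shelf (array([ 724.4, -311.4]), array([168.2,  84.4]), 78.8, np.int64(1354), np.float64(115.1))
roof ply (array([ 717.9, -311.5]), array([190.9, 112.7]), 78.9, np.int64(2329), np.float64(111.1))
panrim (array([616.3, 274. ]), array([171.7, 206. ]), 87.3, np.int64(524), np.float64(90.6))
base (array([624.7, 286.2]), array([233.6, 346.1]), 89.1, np.int64(1585), np.float64(12.1))
post (array([621.9, 273.9]), array([ 32.1, 288.4]), 87.3, np.int64(611), np.float64(253.4))
jar (array([757.3,  -8.6]), array([122.1,  83.2]), 88.5, np.int64(452), np.float64(64.5))
stone (array([395.4, -14.8]), array([87.8, 58.6]), 62.2, np.int64(486), np.float64(50.6))
cup (array([524. , 522.1]), array([119.2, 141.6]), 2.0, np.int64(622), np.float64(50.7))
bottle (array([ 620.8, -504.7]), array([63.3, 57.2]), 27.8, np.int64(557), np.float64(113.7))
spat (array([ 258.9, -288.4]), array([262.5, 101.6]), 87.3, np.int64(270), np.float64(18.2))
mallet (array([271.1, 313.6]), array([ 92.1, 304.2]), 0.1, np.int64(865), np.float64(23.9))
balls (array([ 599.2, -289. ]), array([89.6, 58.2]), 75.7, np.int64(269), np.float64(31.2))
```

View pics/crop1.png

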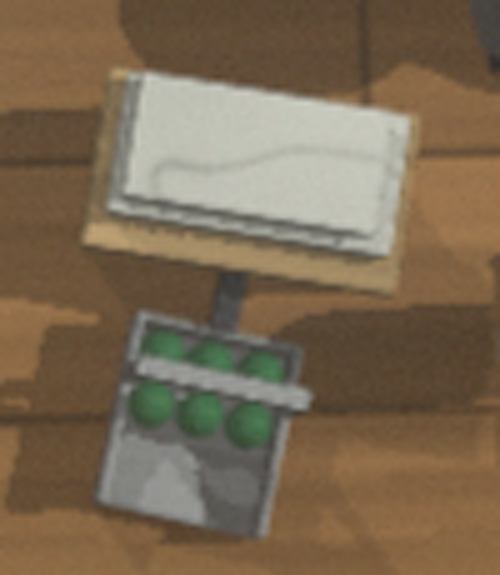

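The crop confirms the target: six green balls in the grey steel hod. Its bridge runs from about (140,365) to (310,397), and the rear bar passes under the plywood roof.

```bash
python3 - <<'E'
from h import *
im,d,K,T=load("pics/top0.npz")
def ray(c,z):
    u,v=340+c[0]/5-.4,110+c[1]/5-.4
    r=T[:3,:3]@np.array([(u-K[0,2])/K[0,0],(v-K[1,2])/K[1,1],1]);return (T[:3,3]+r*(z-T[2,3])/r[2])[:2]*1000
a,b,c,e=[ray(q,.04) for q in[(97,505),(268,537),(137,312),(300,350)]]
f,bk=(a+b)/2,(c+e)/2
print("len",f-bk,np.linalg.norm(f-bk),"w",np.linalg.norm(a-b),np.linalg.norm(c-e),"center",(f+bk)/2,"yaw",np.degrees(np.arctan2(*(f-bk)[::-1])), "edges", np.degrees(np.arctan2(*(a-b)[::-1])),np.degrees(np.arctan2(*(c-e)[::-1])))
P=cloud(d,K,T);m=np.zeros(d.shape,bool);m[178:195,360:405]=1;m&=(P[...,2]>.09)&(P[...,2]<.104)
print("bridge",rect(P,m))
l,r=ray((137,365),.097),ray((312,399),.097);print("bridge ray",(l+r)/2,np.degrees(np.arctan2(*(l-r)[::-1])))
# pan rim
P2=P;z=P[...,2];m=np.zeros(d.shape,bool);m[148:222,160:235]=1
for lo,hi in((.086,.096),(.04,.055)): print(rect(P,m&(z>lo)&(z<hi)))
m=np.zeros(d.shape,bool);m[115:240,160:240]=1;m&=(z>.24)&(z<.26)
v,u=np.nonzero(m);Q=P[m]
for s in(v<180,v>=180): print("post",Q[s].mean(0),Q[s].min(0),Q[s].max(0))
import scipy.spatial.transform as t
print(t.Rotation.from_rotvec([-7.23422086e-01,-3.05680265,0.00298]).as_matrix())
E
```

```text
len [-116.81608333   25.99903953] 119.67433885321373 w 106.61686380575497 102.99541181117748 center [ 575.11582422 -282.03008862] yaw 167.45253986745098 edges 78.04868898345104 75.44252209792722
bridge (array([ 594.7, -288.4]), array([105. ,  13.1]), 76.4, np.int64(149), np.float64(96.8))
bridge ray [ 595.81724659 -287.7527579 ] 77.60715917528152
(array([618.8, 274.1]), array([171.2, 210.5]), 87.4, np.int64(331), np.float64(91.3))
(array([621.7, 272.9]), array([168.1, 168.9]), 87.2, np.int64(2480), np.float64(48.8))
post [0.73233483 0.26762886 0.25333398] [0.69975024 0.25228145 0.24168207] [0.7659792  0.28356987 0.25963432]
post [0.50992025 0.27799099 0.25286528] [0.47896073 0.26224775 0.2422974 ] [0.54153342 0.29390011 0.25887624]
[[-8.93925393e-01  4.48215109e-01 -7.79803062e-04]
 [ 4.48215778e-01  8.93923655e-01 -1.76519989e-03]
 [-9.41048577e-05 -1.92747704e-03 -9.99998138e-01]]
```

```bash
python3 -m inch '[[0,0,60,0,0,0],[10,-28,100,0,0,-2],[38,-108,100,0,0,-9],[57,-163,100,0,0,-14],[76,-217,100,0,0,-19],[95,-271,100,0,0,-24],[114,-326,100,0,0,-29],[133,-380,100,0,0,-33],[152,-434,100,0,0,-38],[171,-488,100,0,0,-43],[190,-543,100,0,0,-48],[209,-597,100,0,0,-52],[228,-651,100,0,0,-57],[247,-705,80,0,0,-62],[266,-760,50,0,0,-67],[285,-814,10,0,0,-71],[304,-868,-30,0,0,-76],[304,-868,-30,0,0,-76],[304,-868,-30,0,0,-76],[304,-868,-30,0,0,-76]]' 60 40; python3 - <<'E'
from bench import ctrl
from h import *
im,P=grab(ctrl,"wrist","1");cv2.imwrite("pics/w1.png",im[:,:,::-1])
z=P[...,2];m=(z>.088)&(z<.1);n,l,st,c=cv2.connectedComponentsWithStats(m.astype(np.uint8))
for i in range(1,n):
    if st[i,4]>300: print(st[i],rect(P,l==i))
print(ctrl.get_state()["joint_positions"])
E
```

```text
time: 2.6
position: [0.5963, -0.2852, 0.208]
tool_rot: [2.449, 1.966, 0.004]
ft_force: [0.4, 0.2, 0.6]
grip_width: 0.688
grip_force: 0.0
[389 101  15 158 815] (array([ 687.6, -286.8]), array([131.1,   2.3]), 79.0, np.int64(815), np.float64(94.6))
[ 277  149   17  110 1613] (array([ 596.9, -283.4]), array([92., 12.]), 76.3, np.int64(1613), np.float64(97.5))
[-0.13921161  0.42269168  0.73149921  1.4852626  -0.28749334  1.34079853
  0.39606113]
```

View pics/w1.png

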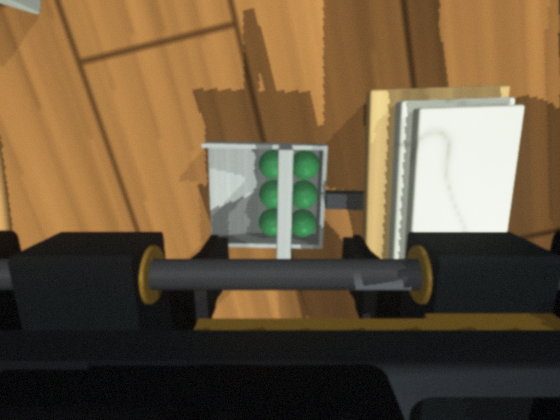

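The wrist view shows the bridge bar at u≈286, v 149–259, centred between the open fingers, with the six balls below it. The wrist camera puts its centreline at x≈597 mm and height 97 mm, agreeing with the top view.

```bash
python3 -m inch '[[0,-1,-30,0,0,-1],[0,-1,-60,0,0,-1],[0,-1,-90,0,0,-1],[0,-1,-110,0,0,-1],[0,-1,-122,0,0,-1],[0,-1,-122,0,0,-1],[0,-1,-122,0,0,-1]]' && python3 -m inch '[[0,0,0,0,0,0],[0,0,0,0,0,0],[0,0,0,0,0,0],[0,0,0,0,0,0],[0,0,0,0,0,0],[0,0,0,0,0,0]]' 0 40
```

```text
time: 3.52
position: [0.5961, -0.2883, 0.0858]
tool_rot: [2.468, 1.941, 0.002]
ft_force: [0.9, 0.1, 0.6]
grip_width: 0.687
grip_force: 0.0
time: 4.28
position: [0.5952, -0.2879, 0.0845]
tool_rot: [-2.469, -1.942, 0.0]
ft_force: [0.0, -0.5, 0.8]
grip_width: 0.13
grip_force: 40.0
```

```bash
python3 -m inch '[[0,0,4,0,0,0],[0,0,8,0,0,0],[0,0,8,0,0,0],[-8,1.5,8,0,0,0],[-20,4,8,0,0,0],[-35,7,8,0,0,0],[-51,10,8,0,0,0],[-68,13,8,0,0,0],[-85,17,8,0,0,0],[-102,20,8,0,0,0],[-115,23,8,0,0,0],[-123,24,10,0,0,0],[-127,25,14,0,0,0],[-127,25,20,0,0,0],[-127,25,20,0,0,0]]'; python3 - <<'E'
from bench import ctrl
from h import *
im,P=grab(ctrl,"scene","2");cv2.imwrite("pics/s2.png",im[:,:,::-1])
s=ctrl.get_state();print(s["position"],s["joint_positions"],s["torque"])
E
```

```text
time: 6.15
position: [0.4695, -0.2633, 0.1055]
tool_rot: [2.468, 1.941, 0.002]
ft_force: [-0.3, -0.5, -5.2]
grip_width: 0.125
grip_force: 40.0
[ 0.46916797 -0.26313754  0.10506092] [-0.22663036  0.23347885  0.77396397  1.91094721 -0.18567391  1.06813463
  0.38606341] [-0.05470363  0.04032666 -0.0089814 ]
```

View pics/s2.png

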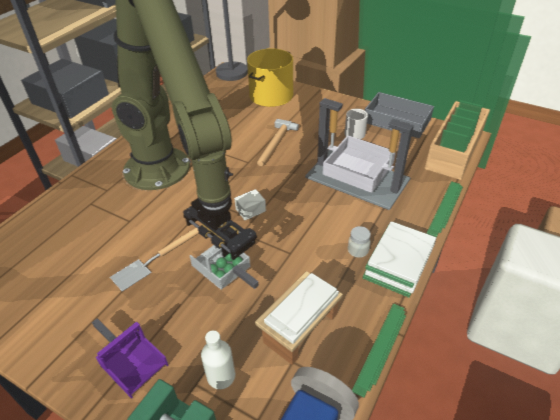

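The scene view shows the hod held by its bridge at (222,265), clear of the shelf, with the balls in. Next I swing it to open bench with the mouth towards the scale and set it down.

```bash
python3 -m inch '[[0,2,10,0,0,-3],[2,6,20,0,0,-8],[5,12,25,0,0,-14],[8,20,25,0,0,-20],[12,28,25,0,0,-26],[17,37,25,0,0,-32],[23,46,25,0,0,-38],[29,55,25,0,0,-44],[35,64,25,0,0,-50],[42,73,25,0,0,-56],[49,82,25,0,0,-62],[56,91,25,0,0,-68],[62,99,25,0,0,-73],[67,106,25,0,0,-77],[70,111,25,0,0,-79],[71,113,25,0,0,-80],[71,113,25,0,0,-80],[71,113,25,0,0,-80]]' && python3 -m inch '[[0,0,-12,0,0,0],[0,0,-24,0,0,0],[0,0,-34,0,0,0],[0,0,-40,0,0,0],[0,0,-43,0,0,0],[0,0,-43,0,0,0]]'
```

```text
time: 8.45
position: [0.5392, -0.1504, 0.1296]
tool_rot: [3.14, -0.1, -0.0]
ft_force: [0.2, 0.3, -4.1]
grip_width: 0.134
grip_force: 40.0
time: 9.2
position: [0.5394, -0.15, 0.0865]
tool_rot: [3.14, -0.1, -0.0]
ft_force: [0.1, -0.5, -3.8]
grip_width: 0.135
grip_force: 40.0
```

```bash
python3 -m inch '[[0,0,-1,0,0,0],[0,0,-2,0,0,0],[0,0,-2.5,0,0,0],[0,0,-2.5,0,0,0]]' && python3 -m inch '[[0,0,0,0,0,0],[0,0,0,0,0,0],[0,0,0,0,0,0],[0,0,0,0,0,0],[0,0,30,0,0,0],[0,0,70,0,0,0],[0,-30,110,0,0,8],[0,-70,140,0,0,18],[0,-100,140,0,0,28],[0,-120,140,0,0,38],[0,-120,140,0,0,48],[0,-120,140,0,0,58],[0,-120,140,0,0,68],[0,-120,140,0,0,78],[0,-120,140,0,0,87],[0,-120,140,0,0,90],[0,-120,140,0,0,90],[0,-120,140,0,0,90]]' 60; python3 - <<'E'
from bench import ctrl
from h import *
im,P=grab(ctrl,"top","3");cv2.imwrite("pics/t3.png",cv2.resize(im[110:320,240:480,::-1],None,fx=3,fy=3,interpolation=2))
im,P=grab(ctrl,"wrist","3");cv2.imwrite("pics/w3.png",im[:,:,::-1])
E
```

```text
time: 9.7
position: [0.5396, -0.1499, 0.0845]
tool_rot: [-3.14, 0.099, -0.0]
ft_force: [-0.6, 2.1, -1.2]
grip_width: 0.133
grip_force: 40.0
time: 11.95
position: [0.5393, -0.27, 0.224]
tool_rot: [2.292, 2.149, -0.0]
ft_force: [-0.5, 0.1, -0.6]
grip_width: 0.69
grip_force: 0.0
```

View pics/w3.png

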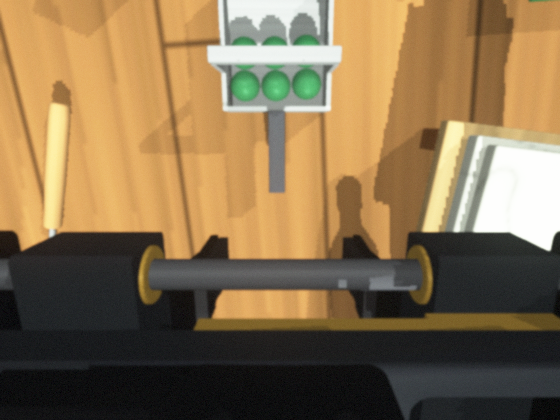

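The wrist view shows the hod standing flat with all its balls. The rear handle runs from (277,112) to (277,191), in line with the fingers.

```bash
python3 - <<'E'
from h import *
im,d,K,T=load("pics/wrist3.npz");P=cloud(d,K,T);z=P[...,2]
m=np.zeros(d.shape,bool);m[112:194,262:292]=1;m&=(z>.04)&(z<.06)
print("handle",rect(P,m),P[m].min(0),P[m].max(0))
m=np.zeros(d.shape,bool);m[40:70,200:350]=1;m&=(z>.088)&(z<.105);print("bridge",rect(P,m))
E
```

```text
handle (array([ 533.6, -230.5]), array([77.5, 15.1]), 86.3, np.int64(1282), np.float64(49.6)) [ 0.52403655 -0.26954665  0.04762471] [ 0.54369362 -0.19143013  0.05211023]
bridge (array([ 539.1, -150.4]), array([ 12.2, 103.9]), 86.2, np.int64(2502), np.float64(97.5))
```

```bash
python3 - <<'E'
from bench import ctrl
print(ctrl.camera_params("wrist")["T"][:3,3]-ctrl.get_state()["position"])
E
python3 -m inch '[[-2,20,-30,0,0,0],[-5,40,-70,0,0,0],[-5,50,-110,0,0,0],[-5,50,-140,0,0,0],[-5,50,-165,0,0,0],[-5,50,-180,0,0,0],[-5,50,-188,0,0,0],[-5,50,-188,0,0,0],[-5,50,-188,0,0,0]]' && python3 -m inch '[[0,0,0,0,0,0],[0,0,0,0,0,0],[0,0,0,0,0,0],[0,0,0,0,0,0],[0,0,0,0,0,0],[0,0,0,0,0,0]]' 0 60
```

```text
[0.00436963 0.06632293 0.14873033]
time: 13.18
position: [0.5351, -0.2203, 0.037]
tool_rot: [2.29, 2.149, 0.001]
ft_force: [0.7, 0.1, -0.3]
grip_width: 0.686
grip_force: 0.0
time: 13.92
position: [0.5343, -0.2199, 0.0361]
tool_rot: [2.291, 2.15, -0.0]
ft_force: [-0.3, 0.5, 0.0]
grip_width: 0.174
grip_force: 60.0
```

```bash
python3 -m inch '[[0,0,2,0,0,0],[0,0,6,0,0,0],[0,0,12,0,0,0],[0,0,22,0,0,0],[0,0,36,0,0,0],[0,0,50,0,0,0],[0,0,60,0,0,0],[0,0,60,0,0,0],[0,0,60,0,0,0]]'; python3 - <<'E'
from bench import ctrl
from h import *
s=ctrl.get_state();print(s["position"],s["torque"],s["ft_force"],s["joint_positions"])
im,P=grab(ctrl,"wrist","4");cv2.imwrite("pics/w4.png",im[:,:,::-1])
R=P-s["position"];z=R[...,2]
m=np.zeros(z.shape,bool);m[:240]=1
m&=(abs(R[...,0])<.06)&(R[...,1]>.055)&(R[...,1]<.085)&(z>.04)&(z<.08)
print("bridge top rel (expect y ~.070,z~.062)",np.nanmean(R[m],0),m.sum())
E
```

```text
time: 15.05
position: [0.5341, -0.2197, 0.0958]
tool_rot: [-2.29, -2.15, 0.0]
ft_force: [-0.2, -1.0, -5.0]
grip_width: 0.174
grip_force: 60.0
[ 0.53410869 -0.21971989  0.09576856] [-0.36856073  0.07225352  0.04085465] [-0.15143936 -0.98667172 -4.98219728] [-0.22920554  0.3269707   0.67644431  1.8195696  -0.23055793  1.07535854
  0.46884876]
bridge top rel (expect y ~.070,z~.062) [0.00470758 0.07053462 0.06048297] 19177
```

View pics/w4.png

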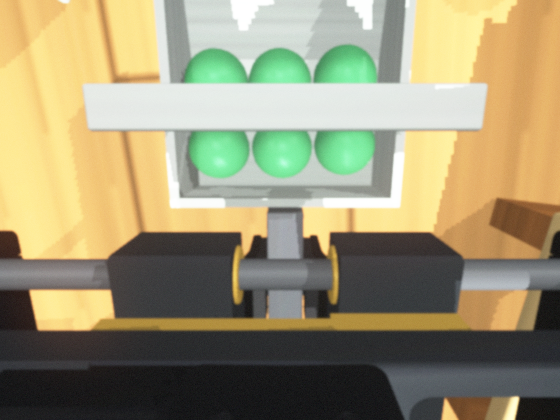

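The hod is gripped level; the bridge top is within 1–2 mm of where it should be and all six balls are in. Carry to the pan.

```bash
python3 -m inch '[[1,5,10,0,0,0],[4,15,25,0,0,0],[8,30,40,0,0,0],[14,50,55,0,0,0],[20,72,65,0,0,0],[26,96,72,0,0,0],[33,120,75,0,0,0],[40,144,75,0,0,0],[46,168,75,0,0,0],[52,192,75,0,0,0.2],[57,214,75,0,0,0.4],[62,234,75,0,0,0.6],[67,252,75,0,0,0.8],[71,267,75,0,0,1],[74,279,75,0,0,1],[76,288,75,0,0,1],[78,293,75,0,0,1],[78,293,75,0,0,1],[78,293,75,0,0,1]]'; python3 - <<'E'
from bench import ctrl
from h import *
s=ctrl.get_state();print(s["joint_positions"],s["ft_force"])
im,P=grab(ctrl,"scene","5");cv2.imwrite("pics/s5.png",cv2.resize(im[70:270,160:440,::-1],None,fx=2.5,fy=2.5,interpolation=2))
E
```

```text
time: 17.48
position: [0.6123, 0.0722, 0.1711]
tool_rot: [2.273, 2.169, -0.001]
ft_force: [-0.7, -0.9, -4.4]
grip_width: 0.177
grip_force: 60.0
[-0.6041237   0.31367587  0.54025399  1.6424502  -0.16850901  1.23234248
 -0.07603218] [-0.71113517 -0.93352658 -4.39976908]
```

View pics/s5.png

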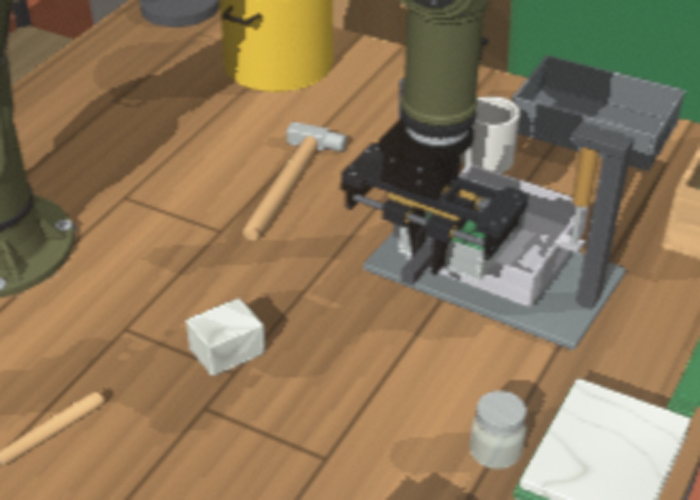

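The hod is level over the pan's near edge at about (470,240) in the crop, between the posts, with the gripper clear of them. Now a slow pitch about the lip.

```bash
python3 -m inch '[[0,2,2,-2.5,0.1,0],[0,4,5,-5,0.2,0],[0,6,6,-7.5,0.4,0],[0,8.5,7.5,-10,0.5,0],[0.5,11.5,8.5,-12.5,0.6,0],[0.7,14.4,9.6,-15,0.7,0],[0.8,17,10,-17,0.8,0],[0.9,20,10.5,-19,0.9,0],[1,23,13,-21,1,0],[1.2,26,17,-23,1.1,0],[1.4,29.3,20,-25,1.2,0],[1.6,33,24,-27,1.3,0],[1.8,38.1,30.2,-30,1.4,0],[1.8,38.1,30.2,-30,1.4,0],[1.8,38.1,30.2,-30,1.4,0],[1.8,38.1,30.2,-30,1.4,0]]'; python3 -m inch '[[0.2,5,5,-2.5,0.1,0],[0.5,9.7,9.3,-5,0.2,0],[0.7,15,14,-7.5,0.3,0],[1,20.1,17.8,-10,0.5,0],[1.2,25,22,-12.5,0.6,0],[1.2,25,22,-12.5,0.6,0],[1.2,25,22,-12.5,0.6,0],[1.2,25,22,-12.5,0.6,0],[1.2,25,22,-12.5,0.6,0],[1.2,25,22,-12.5,0.6,0]]'; python3 - <<'E'
from bench import ctrl
from h import *
s=ctrl.get_state();print(s["joint_positions"],s["ft_force"])
im,P=grab(ctrl,"scene","6");im2,P2=grab(ctrl,"wrist","6")
a=cv2.resize(im[100:220,270:430],(560,420),interpolation=2)
cv2.imwrite("pics/p6.png",cv2.resize(np.hstack([a,im2])[:,:,::-1],(800,300)))
E
```

```text
time: 19.52
position: [0.6142, 0.1102, 0.2015]
tool_rot: [1.976, 1.885, -0.53]
ft_force: [0.5, -0.0, -1.4]
grip_width: 0.179
grip_force: 60.0
time: 20.78
position: [0.6154, 0.1358, 0.2235]
tool_rot: [1.835, 1.752, -0.715]
ft_force: [0.1, -0.4, -1.7]
grip_width: 0.175
grip_force: 60.0
[-0.96764979  0.60628153  0.58774322  1.36630852  0.3319035   1.60882299
 -0.50192558] [ 0.06407283 -0.40748387 -1.72269408]
```

View pics/p6.png

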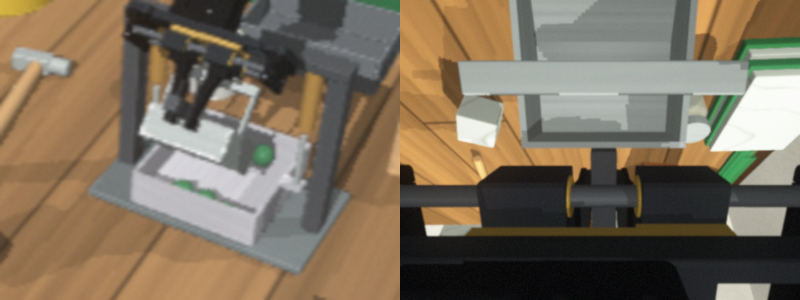

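The wrist view shows the hod empty, and the scene crop shows balls in the sunken pan. Retreat, level the hod and carry it back.

```bash
python3 -m inch '[[0,-8,15,0,0,0],[0,-20,30,3,0,0],[-1,-40,35,8,-0.4,0],[-3,-62,35,14,-0.7,0],[-8,-86,35,20,-1,0],[-14,-112,30,26,-1.2,0],[-22,-140,20,32,-1.5,0],[-32,-170,5,37,-1.7,0],[-42,-200,-15,41,-1.9,0],[-52,-230,-35,42.5,-2,0],[-60,-260,-60,42.5,-2,0],[-67,-290,-85,42.5,-2,0],[-73,-315,-105,42.5,-2,0],[-78,-335,-120,42.5,-2,0],[-81,-350,-128,42.5,-2,0],[-81,-356,-128,42.5,-2,0],[-81,-356,-128,42.5,-2,0],[-81,-356,-128,42.5,-2,0]]'; python3 - <<'E'
from bench import ctrl
from h import *
s=ctrl.get_state();print(s["position"],s["ft_force"])
im,P=grab(ctrl,"wrist","7")
R=P-s["position"];z=R[...,2];m=np.zeros(z.shape,bool);m[:240]=1
m&=(abs(R[...,0])<.06)&(R[...,1]>.05)&(R[...,1]<.09)&(z>.04)&(z<.08)
print("bridge rel",np.nanmean(R[m],0))
im,P=grab(ctrl,"top","7");z=P[...,2];hsv=cv2.cvtColor(im,cv2.COLOR_RGB2HSV)
g=(cv2.inRange(hsv,(45,80,20),(90,255,255))>0);g[:, :165]=0;g[:,232:]=0;g[:148]=0;g[222:]=0
print("balls px",g.sum(),rect(P,g))
m=np.zeros(z.shape,bool);m[148:222,165:232]=1;m&=(z>.055)&(z<.1)&~g
print("rim z",np.percentile(P[m][:,2],[50,90]))
cv2.imwrite("pics/t7.png",cv2.resize(im[100:250,120:320,::-1],None,fx=4,fy=4,interpolation=2))
E
```

```text
time: 23.12
position: [0.5352, -0.219, 0.0959]
tool_rot: [2.27, 2.171, 0.002]
ft_force: [0.1, 0.6, -1.0]
grip_width: 0.179
grip_force: 60.0
[ 0.535204   -0.21896035  0.09590999] [ 0.09060346  0.57687908 -1.04795578]
bridge rel [0.00320271 0.07028737 0.06098709]
balls px 199 (array([624.7, 273.6]), array([ 81.4, 146.7]), 0.1, np.int64(199), np.float64(51.2))
rim z [0.06650428 0.07245587]
```

View pics/t7.png

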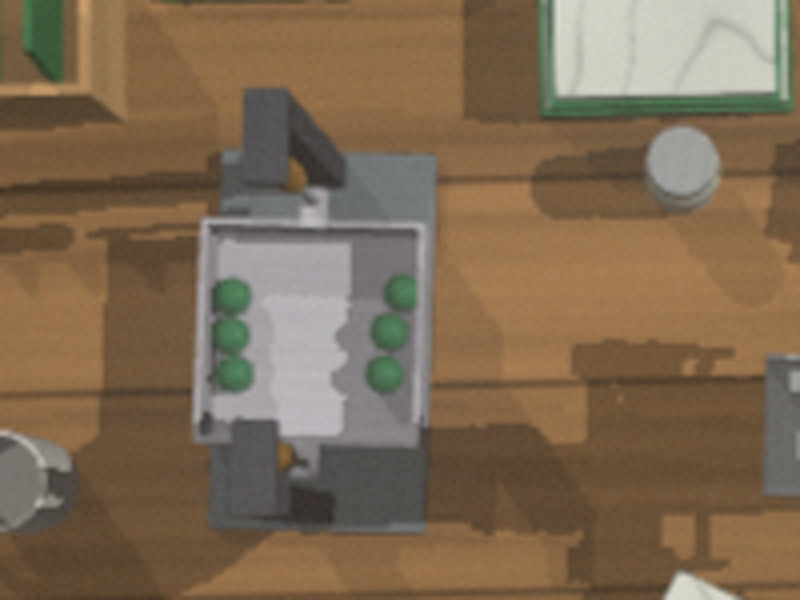

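All six balls are in the pan, at about x 232 and x 390 in the crop. The rim is now 67 mm high, so the pan is on its stop. Set the hod down.

```bash
python3 -m inch '[[0,0,-15,0,0,0],[0,0,-32,0,0,0],[0,0,-46,0,0,0],[0,0,-54,0,0,0],[0,0,-58,0,0,0],[0,0,-60,0,0,0],[0,0,-60,0,0,0],[0,0,-60,0,0,0]]' && python3 -m inch '[[0,0,0,0,0,0],[0,0,0,0,0,0],[0,0,0,0,0,0],[0,0,0,0,0,0],[0,0,30,0,0,0],[0,-10,70,0,0,0],[0,-50,110,0,0,0],[0,-50,150,0,0,0],[0,-50,170,0,0,0],[0,-50,170,0,0,0],[0,-50,170,0,0,0]]' 60; python3 - <<'E'
from bench import ctrl
from h import *
s=ctrl.get_state();print(s["position"],s["ft_force"])
im,P=grab(ctrl,"wrist","8")
z=P[...,2];m=np.zeros(z.shape,bool);m[:235]=1
for lo,hi in((.085,.105),(.036,.055)):
    q=m&(z>lo)&(z<hi)&(abs(P[...,0]-.535)<.08)&(P[...,1]>-.3);print(rect(P,q))
im,P=grab(ctrl,"scene","8");cv2.imwrite("pics/s8.png",im[:,:,::-1])
E
```

```text
time: 24.22
position: [0.5345, -0.2201, 0.036]
tool_rot: [2.271, 2.169, 0.001]
ft_force: [-1.8, 0.2, 4.7]
grip_width: 0.175
grip_force: 60.0
time: 25.6
position: [0.5339, -0.2686, 0.2034]
tool_rot: [-2.268, -2.17, 0.001]
ft_force: [0.3, 0.4, -0.2]
grip_width: 0.684
grip_force: 0.0
[ 0.53385593 -0.26856895  0.20343662] [ 0.26377593  0.36685056 -0.16332175]
(array([ 538. , -150.4]), array([ 12.4, 103.8]), 87.4, np.int64(3020), np.float64(97.5))
(array([ 536.9, -184.4]), array([170.9, 104.3]), 87.8, np.int64(2967), np.float64(48.3))
```

View pics/s8.png

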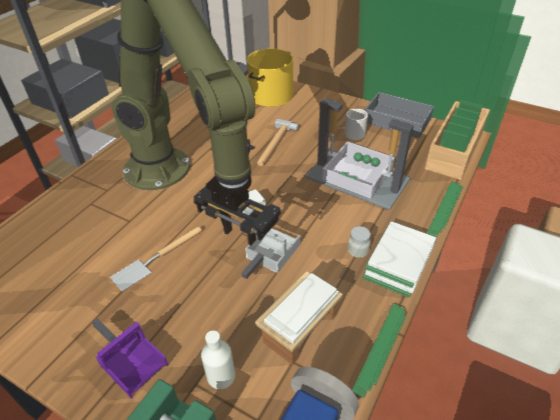

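The empty hod stands flat at (273,248), with its bridge top 97 mm up. The balls are in the pan at (365,158), the other things on the bench have not moved, and the gripper is clear.

```bash
python3 -c "
from bench import ctrl
print(ctrl.close_job())"
```

```text
the job is handed in; nothing more can be done
None
```

The job is done and handed in at about 26 s: all six balls are in the pan, the pan is on its stop, and the empty hod stands flat on the bench with the gripper clear of it.

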